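Nudge a board carrier onto its locating pins

ROBOT

A 6-joint arm with a two-finger parallel gripper is mounted at the origin on the work surface. World frame = base frame: x ahead of the robot, y to its left, z up, the work surface at z = 0. Lengths are in m, angles in rad, forces in N, time in s.
With the tool pointing down it reaches from about 0.275 to 0.85 m from the base axis. Payload 19 kg.
Tool frame: the origin (TCP) lies where the fingers leave the gripper's body, on its centre line; the fingertips stand 73 mm ahead of it and the grasp point (between the pads) lies 54 mm ahead of it; z points along the fingers, y is the line along which they close (so a half turn about z gives the same grasp; the last joint's range is limited). The gripper opens to 85 mm and grips with 20 to 120 N. Pads are 22 mm wide; open, the fingers measure 114 mm over their backs; the gripper's body (76 mm by 85 mm) begins 54 mm behind the grasp point. The pads swing forward as they close: fully open they stand 13 mm farther back than shut.
Start: joints at [1.188, 0.15, 1.437, -0, 1.554, -0.134], TCP at [0.142, 0.557, 0.304] pointing down, gripper open.
Joint ranges: [-2.8, 2.8], [-0.68, 2.1], [0.12, 2.68], [-1.39, 4.53], [0.16, 2.79], [-2.81, 2.81]. Speed limits (rad/s): [1.89, 1.89, 2.22, 3.01, 3.01, 3.01].

INTERFACE

Orientations are given as a unit quaternion [x, y, z, w].
In Python, from rig import arm, grab_frame, camera_model gives the robot as it stands. Calls block until the motion is done:
- arm.reach(position, orientation): joint-space move of the TCP to a pose.
- arm.move_straight(position, vel=0.15, rot=None, contact_N=None): straight line of the TCP; rot=None keeps the orientation; vel is the mean speed in m/s. With contact_N (N) it stops when the force on the tool has changed by that much, and returns True; else False.
- arm.goto_joints(angles): joint-space move.
- arm.move_gripper(opening, force=None): finger opening in m; force is the grip in N (None keeps the last); returns when the fingers have stopped.
- arm.dwell(seconds).
- arm.ik(position, orientation): joint angles nearest the present ones, or None.
- grab_frame(name): name is "scene" or "top"; returns the picture (480x640x3 uint8, red, green, blue); there is no depth.
- camera_model(name): a dict with "fx", "fy", "cx", "cy" (pixels), "k1" (the pictures are not rectified: a ray, as slopes to the right and down, at radius r is drawn at 1 + k1 r^2 times it, then the intrinsics apply), "pose" (4x4, takes a point from camera to world coordinates). Camera axes: x right, y up, looking along -z (the intrinsics and any distortion apply to the point x, -y, -z); pixel columns grow to the right and rows downward; lengths in m; the calibration is good to about 2 mm. A picture is of the moment at which its call begins. camera_model takes no time and is no camera call.
A pose or a line that the arm cannot do raises arm.PlanningError and nothing moves.
- arm.sign_off(): hands the job in; it is judged then, once.
Readings, each from a call of its own:
- arm.get_t(): time.
- arm.get_joint_pos(): joint angles.
- arm.get_joint_vel(): joint speeds.
- arm.get_tau(): joint torques, N m.
- arm.get_tool_pos(): TCP position.
- arm.get_ee_rot(): TCP orientation.
- arm.get_contact_force(): force on the tool from outside, world axes, zero at the start.
- arm.get_ft_torque(): the same for the moment, N m.
- arm.get_width(): finger opening in m.
- arm.get_gripper_force(): force on a finger pad.
Only numpy, scipy, OpenCV 4.12 (cv2) and the standard library are available. Lean on these libraries where they do the work, as an engineer would, in place of code of your own. Each camera call takes 0.05 s, during which the arm holds its last target. There are 200 camera calls.

TASK

The metal carrier plate with the green circuit board lies on the raised black shelf of the blue fixture. Push it sideways along the shelf with the fingers, off the shelf's edge and over the two brass pins, until both of its holes drop over the pins and it lies flat on the blue bed, then take the hand away. Do not lift or carry the plate, and leave everything else on the bench where it is.

Things in the scene. Friction and masses are not known exactly. Their poses are not given: they have to be found in the camera images.
- fixture: Fixture fixed to the bench (place and turn vary): blue bed 160 mm (x) by 304 mm (y, -185 to +119 mm), its top 12 mm above the table. Origin: at table level, below the middle of the seated carrier plate. The plate is pushed along the fixture's +y, from shelf to pins, roughly to the robot's left. No side guides. z up.
- shelf_edge (a point): Middle of the black shelf's top edge that faces the pins, 53 mm behind (-y) the fixture's origin. The shelf's flat top is 24 mm above the table (12 mm above the bed); it spans the bed's 160 mm width and runs 132 mm from here to -y. Axes as the fixture's.
- pin_near (a point): Foot of the brass pin nearer to the robot, on its axis at the bed's top; in the fixture's frame x = -53, y = -14, z = 12 mm. The pin is 8 mm in diameter with a round tip, 10.5 mm tall above the bed (1.5 mm lower than the shelf). Axes as the fixture's.
- pin_far (a point): The same for the equal pin farther from the robot, at x = +53, y = -14 mm in the fixture's frame.
- carrier: Loose aluminium plate, 130 mm (x) by 100 mm (y), 8 mm thick, 0.2 to 0.4 kg; a green circuit board fixed on its middle reaches 13 mm above the underside. Origin: centre of the underside. Axes parallel to the fixture's when seated; starts flat on the shelf, 85 to 115 mm short of its seat, up to 20 mm off sideways, up to 0.2 rad askew.
- hole_near (a point): Centre, at the plate's underside, of the 11 mm through hole nearer to the robot (plate frame x = -53, y = -14 mm); belongs over pin_near. Off the shelf the plate rides on the pin tips, tips forward onto the bed (up to 0.2 rad) and drops when the holes meet the pins; then its top is 4 mm below the shelf's top, its rear edge 3 mm from the shelf.
- hole_far (a point): The same for the equal hole farther from the robot (plate frame x = +53, y = -14 mm), which belongs over pin_far.
- capacitor: loose blue capacitor can, upright on the end of the fixture's bed beyond the pins, 25 mm diameter, 38 mm tall; leave it alone. Origin: centre of its underside (as it stands at the start).
- solder_spool: loose grey metal spool, upright, 52 mm diameter, 40 mm tall; leave it alone. Origin: centre of its underside (as it stands at the start).
- flux_jar: loose amber jar with black cap, 44 mm diameter, 45 mm tall; leave it alone. Origin: centre of its underside (as it stands at the start).
- screwdriver: loose screwdriver lying on the bench, 170 mm long; leave it alone.
- heatsink: loose finned aluminium heat sink, 50 x 40 x 25 mm; leave it alone. Origin: centre of its underside (as it stands at the start).
- transformer: loose small yellow and dark transformer, 42 x 44 x 32 mm; leave it alone. Origin: centre of its underside (as it stands at the start).
Not all that is in view belongs to the job. What is meant by the carrier is not brown or purple, and is the larger of those in its own colour.

How it is judged:
By the outcome, as a careful person would: the job done as asked, in the order asked, and still so for the second after the job is handed in, with the robot touching nothing.
It also fails if it takes over 51 s, if anything falls off the work surface, if the arm or the gripper's body presses on something with over 40 N, if the wrist force passes 120 N, or if a joint passes its speed limit or range.

## Working session

There is one attempt and no reset: what is moved stays moved. The work goes in short steps, each a Python script; the robot and the scene stay as the last script left them, time stands still between calls to the robot, and variables do not carry over. Pictures are saved under pics/ and viewed, at most 10 in all, crops included, and the job is handed in when it is done.

```bash
ls; mkdir -p pics
python3 - <<'E'
from rig import arm, grab_frame, camera_model
import cv2,numpy as np
for n in("scene","top"):
    im=grab_frame(n); cv2.imwrite(f"pics/{n}0.png",im[:,:,::-1]); m=camera_model(n); print(n,m["fx"],m["cx"],m["cy"],m["k1"]); print(np.round(m["pose"],3))
print(arm.get_t(),arm.get_ee_rot())
E
```

```text
pics
scene 501.2437654372391 323.05988127371944 235.73811068577027 0.032804985463938896
[[-0.272 -0.722  0.636  1.176]
 [ 0.962 -0.196  0.19   0.178]
 [-0.013  0.664  0.748  0.86 ]
 [ 0.     0.     0.     1.   ]]
top 592.1753309523348 324.54202360860853 239.5769125809792 -0.07037884469123568
[[ 0.013  0.996 -0.084  0.362]
 [-1.     0.012 -0.013 -0.011]
 [-0.012  0.084  0.996  1.657]
 [ 0.     0.     0.     1.   ]]
0.1 [ 1.24059691e-01  9.92274608e-01 -5.26120837e-04 -1.38383799e-04]
```

View pics/top0.png

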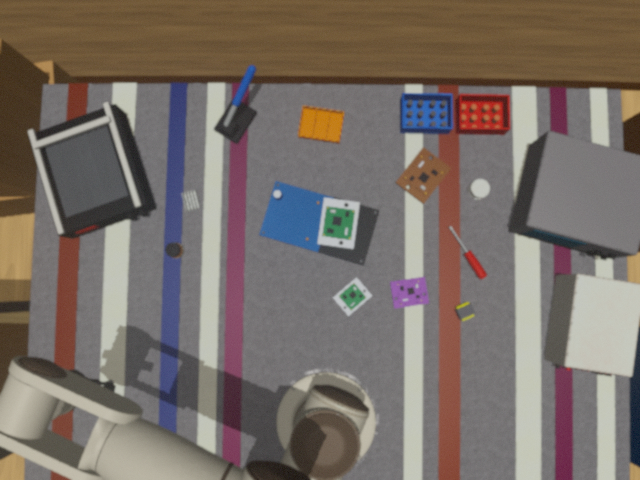

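View pics/scene0.png

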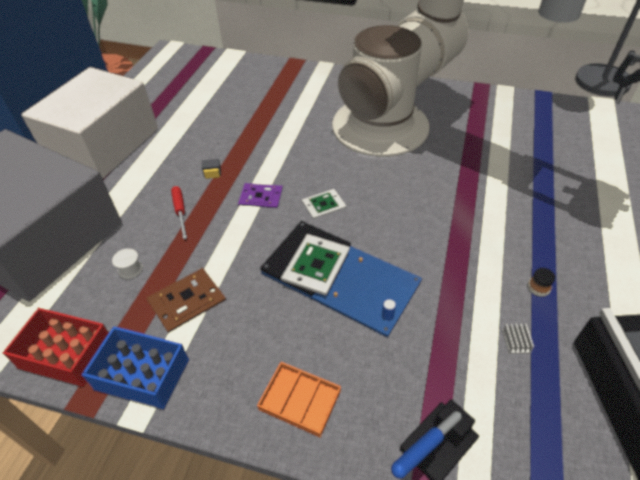

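The candidates in the top view are the white/green plate on the fixture (340,223), a smaller white/green one (352,296), a brown one (423,176) and a purple one (410,292). The larger green one, lying on the black shelf at (340,223), fits the description. I'll confirm that in a crop and measure from it.

```bash
cat > h.py <<'E'
from rig import arm, grab_frame, camera_model
import cv2, numpy as np
def ray(n,uv,z):
    m=camera_model(n); K=np.array([[m["fx"],0,m["cx"]],[0,m["fy"],m["cy"]],[0,0,1.]])
    p=cv2.undistortPoints(np.float64(uv).reshape(-1,1,2),K,np.array([m["k1"],0,0,0,0.]))[:,0]
    T=np.array(m["pose"]); d=np.c_[p[:,0],-p[:,1],-np.ones(len(p))]@T[:3,:3].T
    return (T[:3,3]+d*((z-T[2,3])/d[:,2])[:,None])[:,:2]
def proj(n,P):
    m=camera_model(n); T=np.array(m["pose"]); c=(np.float64(P).reshape(-1,3)-T[:3,3])@T[:3,:3]
    s=np.c_[c[:,0],-c[:,1]]/-c[:,2:]; s=s*(1+m["k1"]*(s**2).sum(1))[:,None]
    return s*[m["fx"],m["fy"]]+[m["cx"],m["cy"]]
def biggest(mask,near):
    cs,_=cv2.findContours(mask.astype(np.uint8),cv2.RETR_EXTERNAL,cv2.CHAIN_APPROX_NONE)
    cs=[c for c in cs if cv2.contourArea(c)>150 and cv2.pointPolygonTest(cv2.convexHull(c),near,True)>-8]
    return max(cs,key=cv2.contourArea)
def rect(n,c,z):
    h=ray(n,cv2.convexHull(c).reshape(-1,2),z).astype(np.float32)
    return cv2.minAreaRect(h)
E
python3 - <<'E'
from h import *
for n,pn,bn in(("top",(340.,223.),(290.,220.)),("scene",(316.,263.),(380.,290.))):
    im=grab_frame(n); hsv=cv2.cvtColor(im,cv2.COLOR_RGB2HSV)
    x,y=(250,170) if n=="top" else (250,210)
    crop=im[y:y+110,x:x+180]; big=cv2.resize(crop,None,fx=4.4,fy=4.4,interpolation=cv2.INTER_CUBIC); cv2.imwrite(f"pics/{n}crop.png",big[:,:,::-1])
    blue=cv2.inRange(hsv,(100,130,60),(125,255,255)); white=cv2.inRange(hsv,(0,0,165),(180,50,255))
    dark=cv2.inRange(hsv,(0,0,0),(180,120,58))
    for nm,mk,p,z in(("bed",blue,bn,.012),("plate",white,pn,.032),("shelf",dark,pn,.024)):
        try:
            r=rect(n,biggest(mk,p),z); print(n,nm,np.round(r[0],4),np.round(r[1],4),round(r[2],2)); print(np.round(cv2.boxPoints(r),4).tolist())
        except Exception as e: print(n,nm,e)
E
```

```text
top bed [0.5656 0.0891] [0.1699 0.1561] 74.25
[[0.4675000011920929, 0.02850000001490116], [0.6176999807357788, -0.013799999840557575], [0.6638000011444092, 0.14970000088214874], [0.5135999917984009, 0.19200000166893005]]
top plate [ 0.5462 -0.0272] [0.0994 0.1316] 82.68
[[0.474700003862381, -0.06809999793767929], [0.6050999760627747, -0.08479999750852585], [0.6177999973297119, 0.013799999840557575], [0.48730000853538513, 0.030500000342726707]]
top shelf max() iterable argument is empty
scene bed [0.5697 0.0886] [0.1743 0.1583] 74.57
[[0.4702000021934509, 0.025599999353289604], [0.6227999925613403, -0.016499999910593033], [0.6692000031471252, 0.15150000154972076], [0.5166000127792358, 0.19359999895095825]]
scene plate [ 0.5471 -0.0262] [0.0999 0.1308] 82.7
[[0.47589999437332153, -0.0674000009894371], [0.6057000160217285, -0.08410000056028366], [0.618399977684021, 0.014999999664723873], [0.4885999858379364, 0.031700000166893005]]
scene shelf [ 0.5307 -0.0548] [0.1283 0.163 ] 74.3
[[0.43479999899864197, -0.09449999779462814], [0.5917999744415283, -0.1386999934911728], [0.6265000104904175, -0.01510000042617321], [0.46959999203681946, 0.028999999165534973]]
```

View pics/topcrop.png

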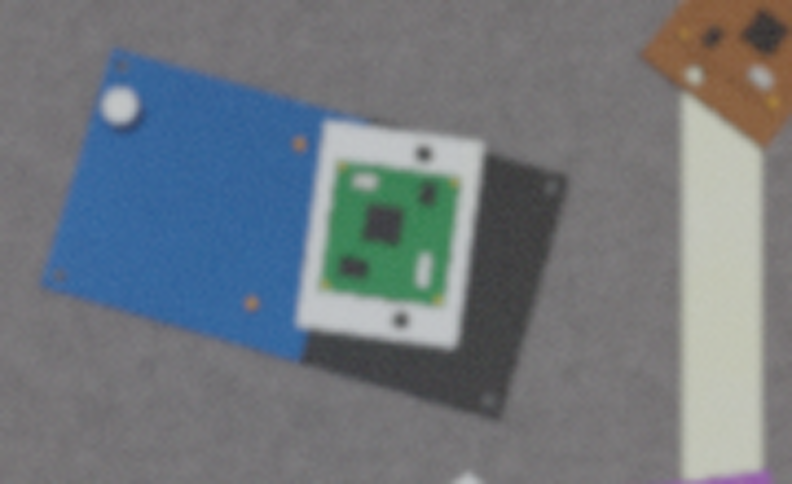

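View pics/scenecrop.png

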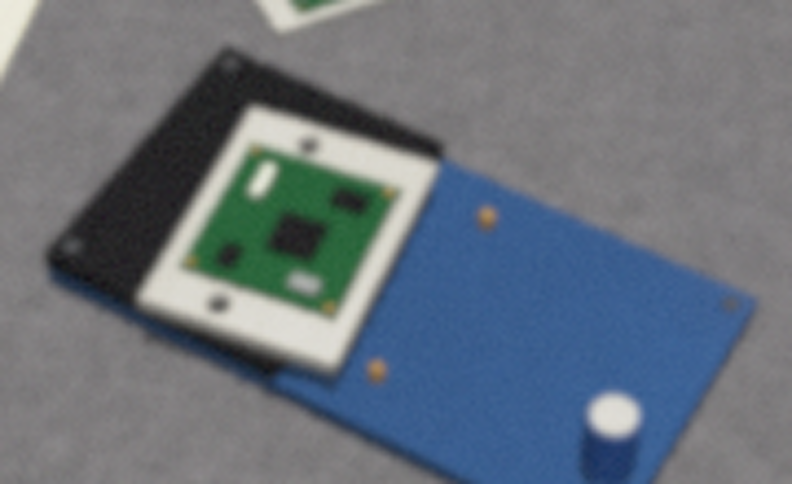

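The crops confirm that the carrier is the white/green plate on the black shelf, with its holes near top px (346,205) and (341,243). The pins are near top px (318,203) and (307,239). Next I'll compute the fixture frame and the plate's offset in it.

```bash
cat >> h.py <<'E'
PINS={"top":[(307.3,238.8),(318.1,202.7)],"scene":[(360.6,259.2),(335.6,294.2)]}
ZP=.0215
def pins(n,im):
    hsv=cv2.cvtColor(im,cv2.COLOR_RGB2HSV); out=[]
    for u,v in PINS[n]:
        x0,y0=int(u)-5,int(v)-5; w=hsv[y0:y0+11,x0:x0+11].astype(int)
        b=im[y0:y0+11,x0:x0+11].astype(float); s=np.clip(b[:,:,0]-b[:,:,2]+10,0,None)   # red over blue
        yy,xx=np.mgrid[y0:y0+11,x0:x0+11]; out.append(((s*xx).sum()/s.sum(),(s*yy).sum()/s.sum()) if s.sum()>50 else (u,v))
    return np.array(out)
def plate(n,im,near,z=.032):
    hsv=cv2.cvtColor(im,cv2.COLOR_RGB2HSV)
    return rect(n,biggest(cv2.inRange(hsv,(0,0,165),(180,50,255)),near),z)
E
python3 - <<'E'
from h import *
for n,pn in(("top",(340.,223.)),("scene",(316.,263.))):
    im=grab_frame(n); p=pins(n,im); w=ray(n,p,ZP); d=w[1]-w[0]
    yaw=np.arctan2(d[1],d[0]); print(n,p.round(1).tolist(),w.round(4).tolist(),"dist",np.hypot(*d).round(4),"yaw",np.degrees(yaw).round(2))
    yaw=np.radians(-15.6); R=np.array([[np.cos(yaw),-np.sin(yaw)],[np.sin(yaw),np.cos(yaw)]])
    o=w.mean(0)+R@[0,.014]; r=plate(n,im,pn)
    print(" origin",o.round(4)," plate in fixture",((np.array(r[0])-o)@R).round(4))
E
```

```text
top [[306.7, 238.5], [317.6, 202.4]] [[0.5023, 0.0594], [0.6037, 0.0305]] dist 0.1054 yaw -15.9
 origin [0.5567 0.0584]  plate in fixture [ 0.0136 -0.0849]
scene [[360.3, 259.0], [335.2, 293.7]] [[0.5062, 0.0609], [0.6078, 0.0322]] dist 0.1055 yaw -15.75
 origin [0.5608 0.06  ]  plate in fixture [ 0.0101 -0.0867]
```

```bash
cat >> h.py <<'E'
YAW=np.radians(-15.7); RF=np.array([[np.cos(YAW),-np.sin(YAW)],[np.sin(YAW),np.cos(YAW)]]); O=np.array([.5567,.0584])
def W(x,y,z):  # fixture mm -> world; z = TCP m
    return [*(O+RF@[x/1e3,y/1e3]),z]
def Q(phi):  # tool down, tool y at world angle phi
    a=(phi+np.pi/2)/2; return [np.cos(a),np.sin(a),0,0]
def bestQ(p,phi):
    q0=np.array(arm.get_joint_pos()); c=[]
    for k in(0,np.pi):
        j=arm.ik(p,Q(phi+k))
        if j is not None: c.append((np.abs(np.array(j)-q0).max(),Q(phi+k)))
    return min(c,key=lambda t:t[0])[1]
def state(pn,n="top",save=None,z=.032):
    im=grab_frame(n); 
    if save: cv2.imwrite(save,cv2.resize(im[150:290,220:420],None,fx=4,fy=4,interpolation=cv2.INTER_CUBIC)[:,:,::-1])
    r=plate(n,im,pn,z); b=cv2.boxPoints(r); (e1,e2)=(b[1]-b[0],b[2]-b[1]); e=e1 if np.hypot(*e1)>np.hypot(*e2) else e2
    a=np.arctan2(e[1],e[0])-YAW; a=(a+np.pi/2)%np.pi-np.pi/2
    return ((np.array(r[0])-O)@RF*1e3).round(1),np.degrees(a).round(2),np.round(r[1],4)
E
python3 - <<'E'
from h import *
print(state((340.,223.)))
p=W(5,-167,.16); q=bestQ(p,YAW); arm.reach(p,q); arm.move_gripper(.06)
print(arm.get_t(),arm.get_tool_pos(),arm.get_width())
arm.move_straight(W(5,-167,.108),vel=.15)
print(arm.move_straight(W(5,-167,.08),vel=.02,contact_N=4),arm.get_tool_pos(),arm.get_contact_force(),arm.get_t())
arm.move_straight(W(5,-167,.16),vel=.2)
print(arm.get_t(),arm.get_joint_pos())
E
```

```text
(array([ 13.1, -85. ]), np.float64(8.44), array([0.0998, 0.1315]))
3.45 [ 0.51636056 -0.10359458  0.16000141] 0.06042833090183477
True [ 0.51630925 -0.10370333  0.09150059] [-1.17232383  0.47897379  6.69902569] 4.8083
5.3 [-3.44584307e-01  1.44557912e-01  1.74435057e+00  2.54927240e-05
  1.25293860e+00 -7.05767314e-02]
```

```bash
cat >> h.py <<'E'
ZL=.0945
E
python3 - <<'E'
from h import *
p=W(112,-84,.16); q=bestQ(p,YAW+np.pi/2); arm.reach(p,q)
arm.move_straight(W(112,-84,ZL),vel=.2)
arm.move_straight(W(79.5,-84,ZL),vel=.05); print(arm.get_contact_force(),arm.get_t())
arm.move_straight(W(90,-84,ZL),vel=.1); arm.move_straight(W(95,-84,.17),vel=.2)
arm.move_straight(W(190,-84,.2),vel=.25)
print(state((335.,225.),save="pics/s1.png"),arm.get_t())
E
```

```text
[-1.30639472 -0.30519498 -0.35529062] 7.9083
(array([-83.2, -93.9]), np.float64(7.02), array([0.0738, 0.2306])) 9.2917
```

View pics/s1.png

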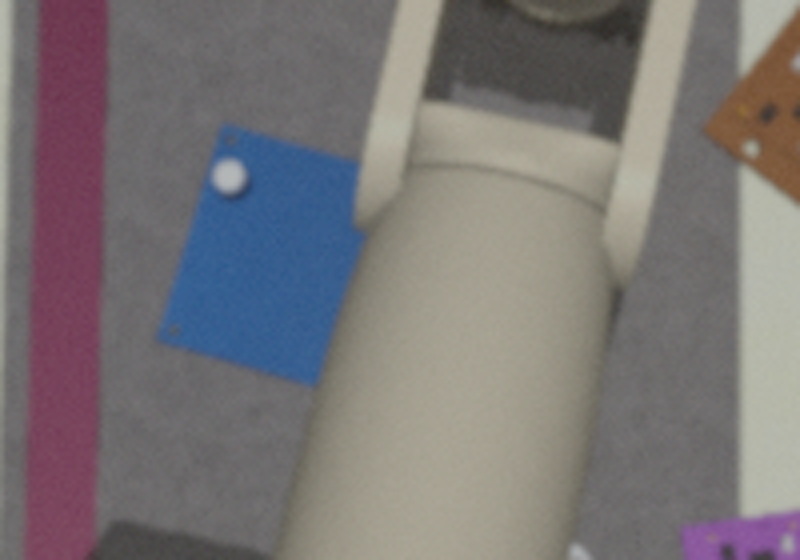

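The arm covers the plate from here, so I'll swing it aside behind the shelf and look again.

Run:
```python
from h import *
p=W(-20,-300,.2); q=bestQ(p,YAW); arm.reach(p,q)
print(state((335.,225.),save="pics/s2.png"),arm.get_t())
```

```text
(array([ -0.9, -80.5]), np.float64(4.94), array([0.0993, 0.1301])) 10.5
```

View pics/s2.png

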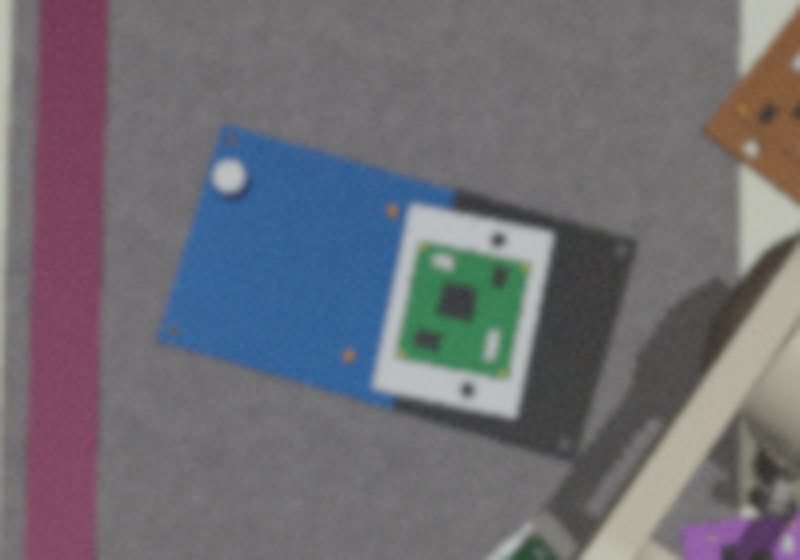

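The plate is now at x -0.9, y -80.5 mm with 4.9° of yaw left. I'll square it up with the two-finger push from the rear, then look again.

Run:
```python
from h import *
arm.move_straight(W(0,-160,.15),vel=.25); arm.move_straight(W(0,-160,ZL),vel=.2)
arm.move_straight(W(0,-121,ZL),vel=.05); print(arm.get_contact_force(),arm.get_t())
arm.move_straight(W(0,-127,ZL),vel=.1); arm.move_straight(W(0,-140,.15),vel=.25)
p=W(-20,-300,.2); arm.reach(p,bestQ(p,YAW))
print(state((330.,222.),save="pics/s3.png"),arm.get_t())
```

```text
[-0.70089011  0.34569563 -0.08099397] 12.6083
(array([  3.1, -58.2]), np.float64(0.08), array([0.0998, 0.1308])) 14.0
```

View pics/s3.png

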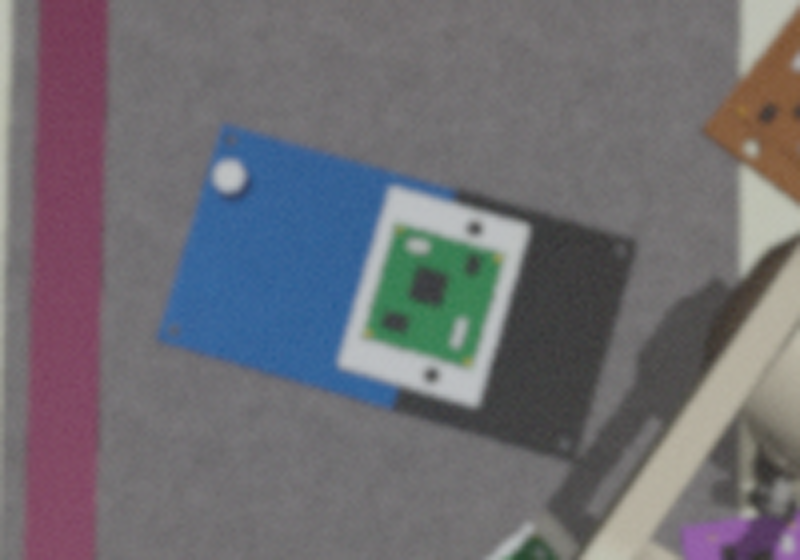

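Run:
```python
from h import *
h=ray("top",np.array([(432,375),(475,229)])/4+[220-.375,150-.375],.032); p=ray("top",np.array([(349,356),(392,211)])/4+[220-.375,150-.375],ZP)
print("holes",((h-O)@RF*1e3).round(1).tolist(),"pins",((p-O)@RF*1e3).round(1).tolist())
p=W(112,-60,.16); arm.reach(p,bestQ(p,YAW+np.pi/2))
arm.move_straight(W(95,-60,ZL),vel=.2)
arm.move_straight(W(76.2,-60,ZL),vel=.04); print(arm.get_tool_pos(),W(76.2,-60,ZL))
arm.move_straight(W(90,-60,ZL),vel=.1); arm.move_straight(W(95,-60,.17),vel=.2)
p=W(-20,-300,.2); arm.reach(p,bestQ(p,YAW))
print(state((330.,222.)),arm.get_t())
```

```text
holes [[-50.0, -73.7], [55.5, -73.6]] pins [[-52.8, -14.4], [52.8, -14.3]]
[ 0.61377923 -0.01992349  0.09466929] [np.float64(0.6138210843191458), np.float64(-0.019981258768949538), 0.0945]
(array([ -0.8, -58.2]), np.float64(0.07), array([0.0994, 0.1312])) 18.1417
```

Run:
```python
from h import *
arm.move_straight(W(0,-150,.15),vel=.25); arm.move_straight(W(0,-128,ZL),vel=.2)
arm.move_straight(W(0,-119,ZL),vel=.04); arm.move_straight(W(.9,-88,ZL),vel=.04); print(arm.get_contact_force(),arm.get_t())
arm.move_straight(W(.9,-96,ZL),vel=.1); arm.move_straight(W(0,-120,.15),vel=.25)
p=W(-20,-300,.2); arm.reach(p,bestQ(p,YAW))
print(state((322.,217.),save="pics/s4.png",z=.031),arm.get_t())
```

```text
[-0.48427149 -0.26813156  0.5154029 ] 20.675
(array([ -0.1, -25.2]), np.float64(-0.06), array([0.0996, 0.1314])) 22.1417
```

View pics/s4.png

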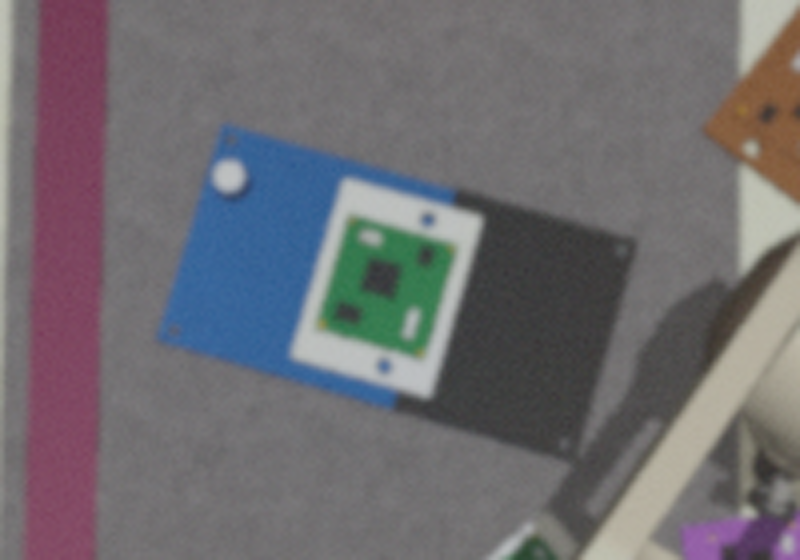

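```bash
python3 - <<'E'
from h import *
arm.move_straight(W(1.1,-125,.15),vel=.25); arm.move_straight(W(1.1,-96,ZL),vel=.2)
arm.move_straight(W(1.1,-80,ZL),vel=.04)
print(arm.move_straight(W(1.1,-62.3,ZL),vel=.025,contact_N=12),((np.array(arm.get_tool_pos())[:2]-O)@RF*1e3).round(1),arm.get_contact_force(),arm.get_t())
arm.move_straight(W(0,-75,ZL),vel=.1); arm.move_straight(W(0,-110,.15),vel=.25)
p=W(-20,-300,.2); arm.reach(p,bestQ(p,YAW))
print(state((310.,215.),save="pics/s5.png",z=.020),arm.get_t())
im=grab_frame("scene"); cv2.imwrite("pics/s5b.png",cv2.resize(im[200:340,240:440],None,fx=4,fy=4,interpolation=cv2.INTER_CUBIC)[:,:,::-1])
E
python3 -c "
import cv2,numpy as np
a=cv2.imread('pics/s5.png');b=cv2.imread('pics/s5b.png')
cv2.imwrite('pics/s5c.png',np.vstack([a[70:365,:],b[70:365,:]]))"
```

```text
False [  1.1 -62.3] [ 0.24924015 -0.1318414  -0.57533251] 24.9
(array([ 0.8, -0.2]), np.float64(0.25), array([0.1   , 0.1317])) 26.4417
```

View pics/s5c.png

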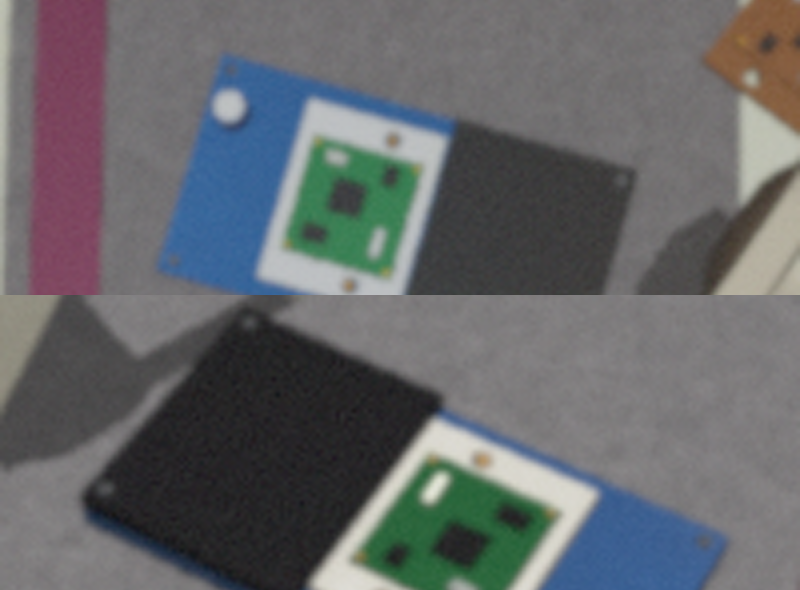

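The pins show inside both holes in both views. I'll check the height by comparing the two views.

Run:
```python
from h import *
for n,pn in(("top",(305.,212.)),("scene",(355.,270.))):
    im=grab_frame(n)
    for z in(.020,.030): r=plate(n,im,pn,z); print(n,z,np.round(r[0],4),np.round(r[1],4),round(r[2],2))
```

```text
top 0.02 [0.5575 0.0583] [0.1006 0.1317] 74.55
top 0.03 [0.5563 0.0579] [0.1    0.1309] 74.55
scene 0.02 [0.5575 0.0592] [0.1001 0.1321] 74.41
scene 0.03 [0.5649 0.0606] [0.0989 0.1305] 74.41
```

The two views agree at a plate-top height of 20 mm (0.5575 in both), so the plate is flat on the bed. The hand is already clear.

```bash
python3 -c "
from rig import arm
print(arm.get_t(),arm.get_contact_force()); print(arm.sign_off())"
```

```text
26.5917 [ 0.30796902  0.08598677 -0.57869108]
the job is handed in; nothing more can be done
None
```

The carrier plate is seated over both pins and flat on the blue bed, the hand is clear of everything, and the job was handed in at 26.6 s.

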